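Push the row of vial carriers home and bolt it in

ROBOT

A 7-joint arm with a two-finger parallel gripper is mounted at the origin on the work surface; the furniture and walls round the work are solid. World frame = base frame: x ahead of the robot, y to its left, z up, the work surface at z = 0. Lengths are in m, angles in rad, forces in N, time in s.
With the tool pointing down it reaches from about 0.4 to 0.9 m from the base axis. Payload 5.6 kg.
Tool frame: the origin (TCP) lies at the very end of the fingers, on their centre line; the grasp point (between the pads) lies manip.pinch_z behind it (manip.pinch_z is the distance from the TCP to the grasp point, in m); z points along the fingers, y is the line along which they close (so a half turn about z gives the same grasp; the last joint's range is limited). The gripper opens to 92 mm and grips with 3 to 60 N. Pads are 20 mm wide; open, the fingers measure 128 mm over their backs; the gripper's body (75 mm by 189 mm) begins 69 mm behind the grasp point.
Start: joints at [1.158, 0.468, -0.012, 1.603, 0.006, 1.071, -0.056], TCP at [0.235, -0.606, 0.215] pointing down, gripper open.
Joint ranges: [-2.53, 2.53], [-0.31, 2.02], [-1.57, 1.55], [0.28, 2.44], [-1.29, 4.43], [0.15, 1.84], [-2.92, 2.92]. Speed limits (rad/s): [2.57, 2.57, 3.14, 3.14, 3.14, 3.14, 3.14].

INTERFACE

Orientations are given as a unit quaternion [x, y, z, w].
In Python, from station import manip gives the robot as it stands.
- The arm moves only by the tool step_arm, never from a script. Its argument "moves" is a list of rows, each a list of 3 entries, a list of its own where there are three numbers: the closure, from -1 (fully open) to 1 (shut), then the shift along the tool's x, y, z in m, then the turn about the tool's z in degrees. In form: [[hand, [dx, dy, dz], spin], ...]. A call has 1 to 20 rows; each row is the pose to reach, as a shift and turn from the pose commanded when the call began, along the tool's axes at that moment; what a row does not reach only later rows make up. A row lasts 1/12 s, in which the tool goes at most 41.7 mm and 7.16 degrees, less where a joint would pass 70% of its speed; a pose out of reach is approached as far as the arm can. A call with a gripper value outside its range is refused whole. The fingers move at their own pace and stop on an object; "force" is the grip in N (left out, the last holds). Time passes only in rows, so rows that repeat a pose let the fingers close. It gives the time, the measured TCP pose, the force, the opening and the grip force at its end, in the units of the state.
- manip.get_state(): the state, without advancing time (a new reading comes with each control period).
- manip.grab_frame(name): name is "scene" or "top"; returns the picture (480x640x3 uint8, red, green, blue); there is no depth.
- manip.camera_model(name): a dict with "camera_matrix" (3x3 intrinsics, pixels), "rvec" (rotation vector, rad) and "tvec" (3), from world to camera coordinates, as OpenCV has them. Camera axes: x right, y down, z forward; pixel columns grow to the right and rows downward; lengths in m; the calibration is good to about 2 mm. A picture is of the moment at which its call begins. camera_model takes no time and is no camera call.
- manip.sign_off(): hands the job in; it is judged then, once.
The state is a dict: "time": time; "q": joint angles; "joint_vel": joint speeds; "joint_torque": joint torques, N m; "tcp_pos": TCP position; "tool_rot": TCP orientation; "contact_force": force on the tool from outside, world axes, zero at the start; "torque": the same for the moment, N m; "gripper_width": finger opening in m; "gripper_force": force on a finger pad.
Only numpy, scipy, OpenCV 4.12 (cv2) and the standard library are available. Lean on these libraries where they do the work, as an engineer would, in place of code of your own. Each camera call takes 0.05 s, during which the arm holds its last target. There are 200 camera calls.

TASK

Push the row of four vial carriers along the loading rail as one train, pushing on the last one from behind, until the front one stands against the end stop with no gaps left in the row. Then push the bolt on the robot's side of the rail fully in behind the row. Only push with the fingertips or the outside of the fingers: do not pick up, tip or pull apart the carriers, and leave the spare carrier, the tins and the vial beside the rail where they are.

Things in the scene. Friction and masses are not known exactly. Their poses are not given: they have to be found in the camera images.
- rail: loading rail fixed on the bench: straight open-topped aluminium channel 290 mm long. Origin at bench height, mid-width; +y runs along the channel to the end stop, +x across it away from the robot, z up. Floor 6 mm above the bench, walls to 18 mm, outer faces at x = +-30.3 mm; rear end (y = -150 mm) open. Fully home, the carriers' origins are at y = +102, +66, +30, -6 mm, the row's rear face at -24 mm.
- stop_face (a point): centre of the end stop's face towards the row, at rail y = +120 mm, 26 mm above the bench. The end stop is a dark steel block 60 mm wide, 15 mm thick, to 46 mm above the bench.
- bolt (a joint): travel of the retaining bolt, m: 0 = fully out (channel clear), 0.034 = fully in. Steel bar 10 mm wide, 21.5 to 30.5 mm above the bench, sliding along the rail's +x across the channel on the line rail y = -33 mm, 4 mm behind the homed row; strikes the last carrier if the row is not home. About 1 N friction, stays where left. Its dark guide, 40 mm high, fills rail x -61 to -31, y -53 to -13 mm.
- bolt_head (a point): centre of the robot-side face of the bolt's black push head, 26 mm above the bench; the head is a plate 26 mm wide, from 12 to 40 mm above the bench, 8 mm thick. Moves with the bolt: rail x = -108 mm fully out, -74 mm fully in; rail y = -33 mm. Push this face along the rail's +x.
- carrier_0: vial carrier: aluminium block 44 mm (x, across rail) x 36 mm (y, along rail) x 34 mm high with two sealed vials fixed in it (grey caps to 46 mm above its underside); about 0.14 kg. Origin at the centre of its underside, axes at the start parallel to the rail's. Front one of the row, nearest the end stop.
- carrier_1: vial carrier: aluminium block 44 mm (x, across rail) x 36 mm (y, along rail) x 34 mm high with two sealed vials fixed in it (grey caps to 46 mm above its underside); about 0.14 kg. Origin at the centre of its underside, axes at the start parallel to the rail's. Second of the row.
- carrier_2: vial carrier: aluminium block 44 mm (x, across rail) x 36 mm (y, along rail) x 34 mm high with two sealed vials fixed in it (grey caps to 46 mm above its underside); about 0.14 kg. Origin at the centre of its underside, axes at the start parallel to the rail's. Third of the row.
- carrier_3: vial carrier: aluminium block 44 mm (x, across rail) x 36 mm (y, along rail) x 34 mm high with two sealed vials fixed in it (grey caps to 46 mm above its underside); about 0.14 kg. Origin at the centre of its underside, axes at the start parallel to the rail's. Last (rearmost) of the row: its rear face, 18 mm from its origin towards the rail's -y, is where the row is pushed.
- spare_carrier: spare vial carrier, same make as those of the row, standing alone on the bench beside the rail; to be left alone. Origin at the centre of its underside.
- tin_yellow: round tin with yellow lid, 42 mm across, 22 mm high, standing on the bench near the rail; to be left alone. Origin at the centre of its underside.
- tin_blue: round tin with blue lid, 56 mm across, 28 mm high, standing on the bench near the rail; to be left alone. Origin at the centre of its underside.
- loose_vial: sample vial, 12 mm across, 33 mm high, standing on the bench near the rail; to be left alone. Origin at the centre of its underside.
- tin_white: round tin with white lid, 50 mm across, 32 mm high, standing on the bench near the rail; to be left alone. Origin at the centre of its underside.
Things that resemble listed ones, but are neither listed nor needed, are in the scene too. Leave any yellow look-alike of the carrier_3 alone.

How it is judged:
On the way, in this order (a step that is already met when the one before it is completed fails the run):
1. the whole row stands home against the end stop, the bolt still out (y of carrier_0 in the frame of rail above 0.0985 m and y of carrier_1 in the frame of rail above 0.0625 m and y of carrier_2 in the frame of rail above 0.0265 m and y of carrier_3 in the frame of rail above -0.0095 m and value of joint bolt below 0.012 m), for 0.2 s.
2. the bolt is pushed in behind the row (value of joint bolt above 0.031 m), for 0.2 s.
At the end, for the whole second after the job is handed in: every carrier is within 3.5 mm of its home position along the rail (front one on the stop, the rest closed up behind it), upright on the channel floor and at rest, and the bolt is in to within 3 mm of its full 34 mm travel (y of carrier_0 in the frame of rail above 0.0985 m and y of carrier_1 in the frame of rail above 0.0625 m and y of carrier_2 in the frame of rail above 0.0265 m and y of carrier_3 in the frame of rail above -0.0095 m and z of each of carrier_0, carrier_1, carrier_2, carrier_3 in the frame of rail below 0.01 m and angle between each of carrier_0, carrier_1, carrier_2, carrier_3's own z axis and vertical below 0.1 rad and value of joint bolt above 0.031 m and linear speed of each of carrier_0, carrier_1, carrier_2, carrier_3 below 0.01 m/s); the robot touches nothing.
It fails at once if the fingers push on a carrier of the row other than the last one (contact force between the fingers and carrier_0 above 2 N or contact force between the fingers and carrier_1 above 2 N or contact force between the fingers and carrier_2 above 2 N).
It fails at once if a carrier of the row is lifted more than 10 mm off the channel floor (z of any of carrier_0, carrier_1, carrier_2, carrier_3 in the frame of rail above 0.016 m).
It fails at once if a carrier of the row is tipped by more than about 20 degrees (angle between any of carrier_0, carrier_1, carrier_2, carrier_3's own z axis and vertical above 0.35 rad).
It fails at once if the row is pulled apart: a gap of more than 15 mm opens between neighbours (distance between carrier_0 and carrier_1 above 0.051 m or distance between carrier_1 and carrier_2 above 0.051 m or distance between carrier_2 and carrier_3 above 0.051 m).
It fails at once if the spare carrier, a tin or the loose vial is moved more than 15 mm (distance of any of spare_carrier, tin_yellow, tin_blue, loose_vial, tin_white from where it was at the start of the episode above 0.015 m).
It also fails if it takes over 48 s, if anything falls off the work surface, if the arm or the gripper's body presses on something with over 40 N, if the wrist force passes 120 N, or if a joint passes its speed limit or range.

## Working session

There is one attempt and no reset: what is moved stays moved. The work goes in short steps, Python scripts to look and compute and a tool call to move; the robot and the scene stay as the last step left them, time stands still between calls to the robot, and variables do not carry over. Pictures are saved under pics/ and viewed, at most 10 in all, crops included, and the job is handed in when it is done.

Besides the shell and the picture viewer there is one more tool, called after "Request:" in YAML: its name, and indented under it one key for each argument. step_arm: Moves the arm, as the interface text tells. Its arguments: {"type":"object","properties":{"moves":{"type":"array"},"force":{"type":"number"}},"required":["moves"]}

```bash
mkdir -p pics
cat > h.py <<'E'
import numpy as np, cv2
from station import manip
def snap(n,f):
    im=manip.grab_frame(n); cv2.imwrite('pics/'+f,im[:,:,::-1]); return im
def w(n,u,v,z):
    c=manip.camera_model(n);K=np.array(c['camera_matrix']);R=cv2.Rodrigues(np.array(c['rvec'],float))[0];t=np.array(c['tvec'],float).ravel()
    d=R.T@np.linalg.inv(K)@[u,v,1];o=-R.T@t
    return o+d*(z-o[2])/d[2]
def p(n,P):
    c=manip.camera_model(n);return cv2.projectPoints(np.array(P,float).reshape(-1,3),np.array(c['rvec'],float),np.array(c['tvec'],float),np.array(c['camera_matrix'],float),None)[0].reshape(-1,2)
E
python3 - <<'E'
from h import *
snap('top','top0.png');snap('scene','sc0.png')
s=manip.get_state();print(s['tcp_pos'],s['tool_rot'],manip.pinch_z,s['time'])
for n in('top','scene'):
  c=manip.camera_model(n);R=cv2.Rodrigues(np.array(c['rvec'],float))[0];print(-R.T@np.array(c['tvec']).ravel(),R[2])
E
```

```text
[ 0.23465611 -0.60561144  0.21373286] [ 9.82963891e-01  1.83797056e-01 -1.94515966e-04 -7.70880068e-04] 0.0187 0.1
[ 0.49787067 -0.0444435   0.88883571] [ 0.08363896 -0.02201816 -0.99625284]
[0.07338681 0.44129346 0.53117703] [ 0.60352972 -0.57584424 -0.55150276]
```

View pics/top0.png

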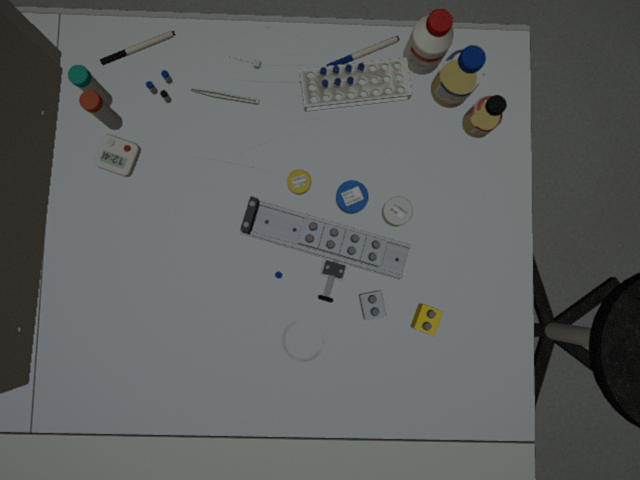

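View pics/sc0.png

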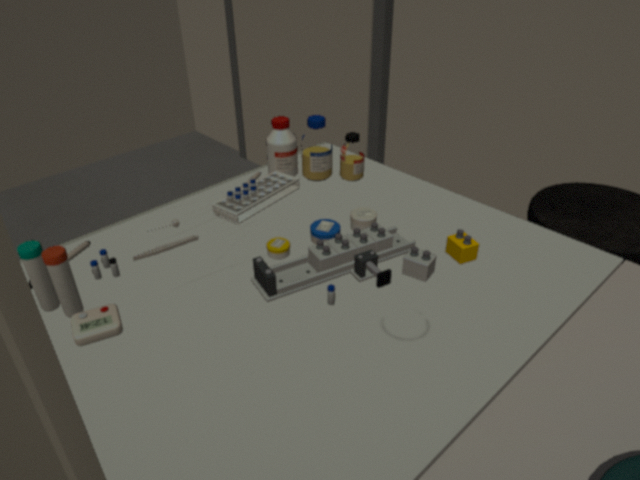

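The top view shows the row at about (313,233)–(375,250), the end stop at (250,215) and the bolt head at (326,298). Three things could be taken for carrier_3: the block in the rail at (375,250), the grey spare at (372,305) and the yellow look-alike at (428,319). I choose the one in the rail and check it in a close crop.

Run:
```python
from h import *
im=cv2.imread('pics/top0.png')[185:335,230:430]
im=cv2.convertScaleAbs(im,alpha=1.3)
cv2.imwrite('pics/c0.png',cv2.resize(im,None,fx=4,fy=4,interpolation=cv2.INTER_CUBIC))
for u,v in((375,250),(250,215),(326,298)):print(w('top',u,v,.03))
```

```text
[ 0.56306151 -0.1663816   0.03      ]
[0.61638095 0.04604415 0.03      ]
[ 0.48040242 -0.08559286  0.03      ]
```

View pics/c0.png

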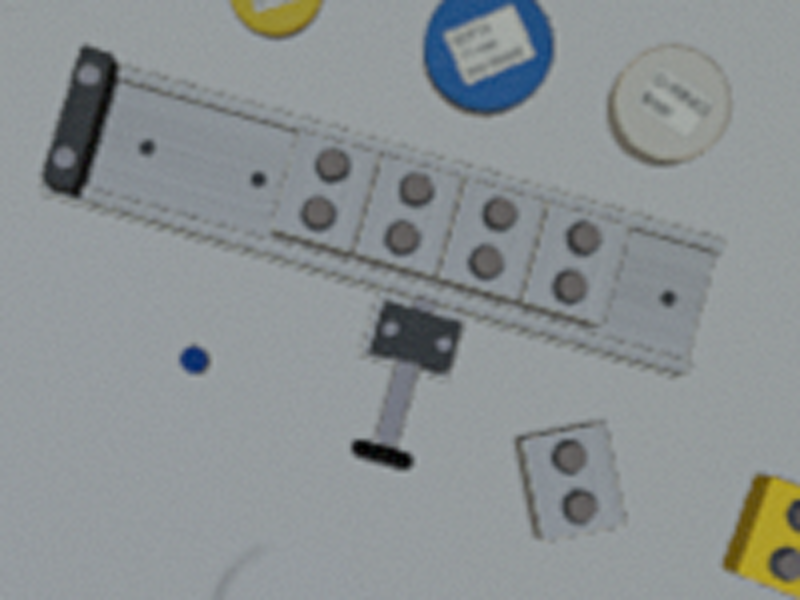

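The crop shows the row's four-carrier train in the rail, with the last one's caps at crop (583,238) and (570,286). The spare carrier stands apart at (573,480). Next I fit the rail pose.

```bash
cat >> h.py <<'E'
def cr(x,y,z): return w('top',230+(x-1.5)/4,185+(y-1.5)/4,z)
E
python3 - <<'E'
from h import *
from scipy.optimize import least_squares
C=[cr(x,y,.052)[:2] for x,y in((325,189),(409,214),(492.5,237.5),(576,262.5))]
pts=[((0,.1275),cr(80,120,.046)),((-.104,-.033),cr(382,454,.04)),((.0303,-.15),cr(724,240,.018)),((-.0303,-.15),cr(688,374,.018)),((-.046,-.033),cr(416,339,.04))]
def f(q):
    c,s=np.cos(q[2]),np.sin(q[2]);R=np.array([[c,-s],[s,c]])
    r=[R@np.array(a)+q[:2]-b[:2] for a,b in pts]
    r+=[[ (R.T@(x-q[:2]))[0],0] for x in C]
    return np.ravel(r)
o=least_squares(f,[.58,-.07,.2]);q=o.x;print(q,np.degrees(q[2]),(o.fun*1e3).round(1))
c,s=np.cos(q[2]),np.sin(q[2]);R=np.array([[c,-s],[s,c]])
for x in C: print((R.T@(x-q[:2])*1e3).round(1))
for n,x,y,z in(('spare',573,480,.046),('vial',194,359,.033),('white',670,103,.032),('blue',489,45,.028)):
  print(n,(R.T@(cr(x,y,z)[:2]-q[:2])*1e3).round(1))
for a in((0,-.16),(0,-.2),(-.14,-.033)):print(a,R@np.array(a)+q[:2])
r=manip.get_state()['tool_rot']
from scipy.spatial.transform import Rotation as Ro
print(Ro.from_quat(r).as_matrix().round(3))
E
```

```text
[ 0.58360492 -0.07702513 -0.25400554] -14.553445357641285 [ 0.9  1.4 -5.7  0.8  0.3 -0.6 -0.6 -0.2  2.6 -0.8 -0.4  0.  -0.7  0.
 -0.5  0.  -0.9  0. ]
[-0.4 20.5]
[ -0.7 -15.5]
[ -0.5 -51.2]
[ -0.9 -87. ]
spare [ -86.8 -110.4]
vial [-82.1  53.5]
white [  77.8 -109.6]
blue [ 80.9 -29.2]
(0, -0.16) [ 0.54339964 -0.23189132]
(0, -0.2) [ 0.53334832 -0.27060786]
(-0.14, -0.033) [ 0.43980467 -0.07378666]
[[ 0.932  0.361 -0.001]
 [ 0.361 -0.932  0.001]
 [-0.    -0.002 -1.   ]]
```

Request:
step_arm:
  moves:
    - [1,[0.4315,-0.249,0.1],35.8]
    - [1,[0.4315,-0.249,0.1],35.8]
    - [1,[0.4315,-0.249,0.1],35.8]
    - [1,[0.4315,-0.249,0.1],35.8]
    - [1,[0.4315,-0.249,0.1],35.8]
    - [1,[0.4315,-0.249,0.1],35.8]
    - [1,[0.4315,-0.249,0.1],35.8]
    - [1,[0.4315,-0.249,0.1],35.8]
    - [1,[0.4315,-0.249,0.1],35.8]
    - [1,[0.4315,-0.249,0.1],35.8]
    - [1,[0.4315,-0.249,0.1],35.8]
    - [1,[0.4315,-0.249,0.1],35.8]
    - [1,[0.4315,-0.249,0.1],35.8]
    - [1,[0.4315,-0.249,0.1],35.8]
    - [1,[0.4315,-0.249,0.1],35.8]
    - [1,[0.4315,-0.249,0.1],35.8]
    - [1,[0.4315,-0.249,0.1],35.8]
  force: 20

```text
time: 1.52
tcp_pos: [0.5461, -0.2205, 0.1149]
tool_rot: [0.992, -0.129, -0.0, 0.001]
contact_force: [0.4, 0.6, -0.1]
gripper_width: 0.0008
gripper_force: 0.0
```

```bash
cat >> h.py <<'E'
from scipy.spatial.transform import Rotation as Ro
Q=np.array([.58360492,-.07702513]);a=-.25400554;RR=np.array([[np.cos(a),-np.sin(a)],[np.sin(a),np.cos(a)]])
def st():
    s=manip.get_state();m=Ro.from_quat(s['tool_rot']).as_matrix()
    print('t',s['time'],'rail mm',(RR.T@(np.array(s['tcp_pos'])[:2]-Q)*1e3).round(1),'z',s['tcp_pos'][2],'F',np.round(s['contact_force'],2),'w',s['gripper_width'],'\ntool in rail\n',(np.block([[RR.T,np.zeros((2,1))],[np.zeros((1,2)),1]])@m).round(3))
E
python3 - <<'E'
from h import *
st()
snap('scene','sc1.png')
im=cv2.imread('pics/sc1.png')[190:340,240:440]
cv2.imwrite('pics/c1.png',cv2.resize(im,None,fx=4,fy=4,interpolation=cv2.INTER_CUBIC))
E
```

```text
t 1.5167 rail mm [  -0.3 -148.3] z 0.11485279723854638 F [ 0.38  0.64 -0.13] w 0.0007597318413115396 
tool in rail
 [[ 1.    -0.005  0.   ]
 [-0.005 -1.    -0.001]
 [ 0.     0.001 -1.   ]]
```

View pics/c1.png

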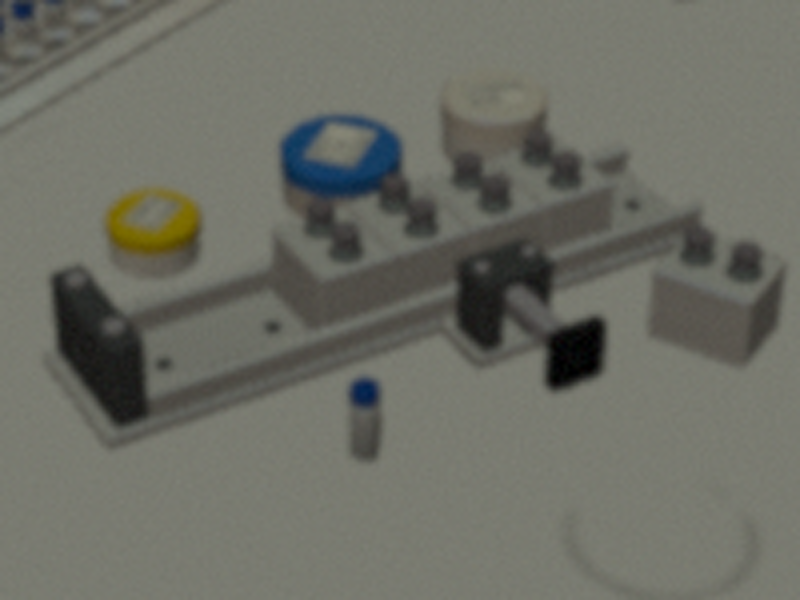

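The crop shows the row intact and the bolt out. There is a small grey thing at crop (610,160), full picture (392,230), which I want to understand before descending.

Run:
```python
from h import *
for z in(.0,.018,.04,.115):print(z,RR.T@(w('scene',392,230,z)[:2]-Q))
print(p('scene',manip.get_state()['tcp_pos']))
snap('top','top1.png')
a=cv2.imread('pics/sc1.png')[60:300,300:560];b=cv2.imread('pics/top1.png')[170:350,280:460]
cv2.imwrite('pics/c2.png',np.hstack([cv2.resize(a,(400,369)),cv2.resize(b,(369,369))]))
```

```text
0.0 [ 0.04591921 -0.15492447]
0.018 [ 0.02321454 -0.13701847]
0.04 [-0.0045356  -0.11513337]
0.115 [-0.09913837 -0.04052505]
[[409.11759471 186.32508204]]
```

View pics/c2.png

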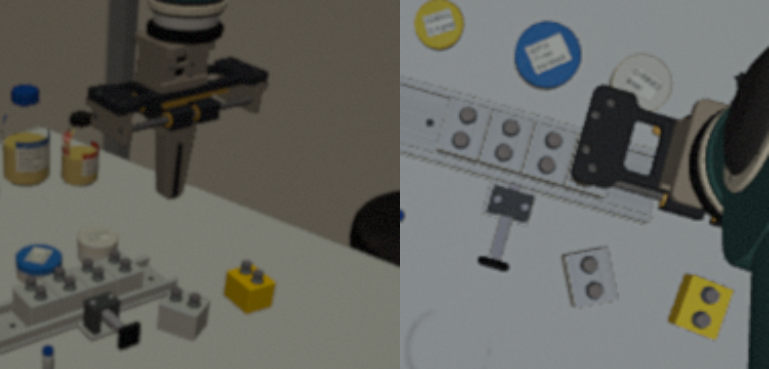

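The small grey bit lies on the far rail wall, clear of my path. The gripper sits over the rear of the rail, well above everything, so I descend.

Request:
step_arm:
  moves:
    - [1,[0,0,0.03],0]
    - [1,[0,0,0.06],0]
    - [1,[0,0,0.08],0]
    - [1,[0,0,0.09],0]
    - [1,[0,0,0.092],0]
    - [1,[0,0,0.092],0]
    - [1,[0,0,0.092],0]

```text
time: 2.2
tcp_pos: [0.5481, -0.2187, 0.0238]
tool_rot: [0.992, -0.127, 0.001, 0.0]
contact_force: [-0.1, -0.1, 0.4]
gripper_width: 0.0005
gripper_force: 0.0
```

Run:
```python
from h import *
st()
snap('scene','sc2.png');snap('top','top2.png')
a=cv2.imread('pics/sc2.png')[190:310,300:440];b=cv2.imread('pics/top2.png')[190:310,290:430]
cv2.imwrite('pics/c3.png',np.hstack([cv2.resize(a,(400,343)),cv2.resize(b,(400,343))]))
```

```text
t 2.2 rail mm [   1.2 -146. ] z 0.023788399698530787 F [-0.07 -0.09  0.36] w 0.0004896924973128584 
tool in rail
 [[ 1.    -0.002  0.002]
 [-0.002 -1.    -0.   ]
 [ 0.002  0.    -1.   ]]
```

View pics/c3.png

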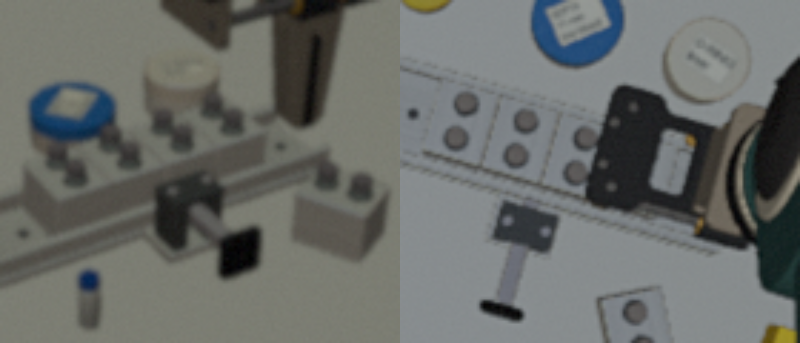

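The fingers are in the channel behind the last carrier. Now I push along the rail (tool -y) at a gentle speed.

Request:
step_arm:
  moves:
    - [1,[0,-0.006,0],0]
    - [1,[0,-0.012,0],0]
    - [1,[0,-0.016,0],0]
    - [1,[0,-0.018,0],0]
    - [1,[0,-0.02,0],0]
    - [1,[0,-0.022,0],0]
    - [1,[0,-0.024,0],0]
    - [1,[0,-0.026,0],0]
    - [1,[0,-0.028,0],0]
    - [1,[0,-0.03,0],0]
    - [1,[0,-0.033,0],0]
    - [1,[0,-0.036,0],0]
    - [1,[0,-0.039,0],0]
    - [1,[0,-0.042,0],0]
    - [1,[0,-0.045,0],0]
    - [1,[0,-0.048,0],0]
    - [1,[0,-0.051,0],0]
    - [1,[0,-0.054,0],0]
    - [1,[0,-0.057,0],0]
    - [1,[0,-0.06,0],0]

```text
time: 3.97
tcp_pos: [0.5624, -0.1596, 0.0225]
tool_rot: [0.992, -0.127, -0.0, 0.0]
contact_force: [-1.4, -2.7, 0.8]
gripper_width: 0.0003
gripper_force: 1.7
```

Run:
```python
from h import *
st()
snap('scene','sc3.png');snap('top','top3.png')
a=cv2.imread('pics/sc3.png')[190:310,260:400];b=cv2.imread('pics/top3.png')[190:310,240:380]
cv2.imwrite('pics/c4.png',np.hstack([cv2.resize(a,(400,343)),cv2.resize(b,(400,343))]))
```

```text
t 3.9667 rail mm [  0.3 -85.3] z 0.022545941336976422 F [-1.37 -2.69  0.8 ] w 0.0003362698527067486 
tool in rail
 [[ 1.    -0.001 -0.   ]
 [-0.001 -1.    -0.   ]
 [-0.     0.    -1.   ]]
```

View pics/c4.png

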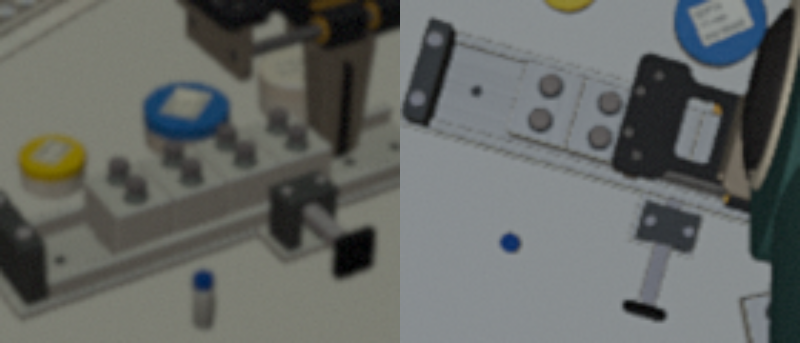

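The row moves as one train with about 3 N and no gaps.

Request:
step_arm:
  moves:
    - [1,[0,-0.003,0],0]
    - [1,[0,-0.006,0],0]
    - [1,[0,-0.009,0],0]
    - [1,[0,-0.012,0],0]
    - [1,[0,-0.015,0],0]
    - [1,[0,-0.018,0],0]
    - [1,[0,-0.021,0],0]
    - [1,[0,-0.024,0],0]
    - [1,[0,-0.027,0],0]
    - [1,[0,-0.03,0],0]
    - [1,[0,-0.032,0],0]
    - [1,[0,-0.034,0],0]
    - [1,[0,-0.036,0],0]
    - [1,[0,-0.037,0],0]
    - [1,[0,-0.038,0],0]
    - [1,[0,-0.039,0],0]
    - [1,[0,-0.039,0],0]

```text
time: 5.48
tcp_pos: [0.5723, -0.122, 0.0226]
tool_rot: [0.992, -0.127, -0.0, -0.0]
contact_force: [-0.4, -3.1, 0.1]
gripper_width: 0.0002
gripper_force: 1.4
```

Run:
```python
from h import *
st()
print(RR.T@(w('top',290.7,225.5,.052)[:2]-Q))
```

```text
t 5.4833 rail mm [  0.3 -46.3] z 0.02255697160939751 F [-0.4  -3.08  0.09] w 0.0001774019740039588 
tool in rail
 [[ 1.    -0.001 -0.   ]
 [-0.001 -1.     0.   ]
 [-0.    -0.    -1.   ]]
[0.0004281 0.0552947]
```

Request:
step_arm:
  moves:
    - [1,[0,-0.001,0],0]
    - [1,[0,-0.002,0],0]
    - [1,[0,-0.003,0],0]
    - [1,[0,-0.004,0],0]
    - [1,[0,-0.005,0],0]
    - [1,[0,-0.005,0],0]
    - [1,[0,-0.005,0],0]

```text
time: 6.07
tcp_pos: [0.5736, -0.117, 0.0226]
tool_rot: [0.992, -0.127, 0.0, -0.0]
contact_force: [-1.0, -2.7, 0.1]
gripper_width: 0.0005
gripper_force: 1.2
```

Request:
step_arm:
  moves:
    - [1,[0,-0.001,0],0]
    - [1,[0,-0.002,0],0]
    - [1,[0,-0.003,0],0]
    - [1,[0,-0.003,0],0]
    - [1,[0,-0.003,0],0]

```text
time: 6.48
tcp_pos: [0.5743, -0.1143, 0.0226]
tool_rot: [0.992, -0.127, 0.0, -0.0]
contact_force: [-0.8, -2.9, -0.4]
gripper_width: 0.0004
gripper_force: 1.5
```

Request:
step_arm:
  moves:
    - [1,[0,-0.001,0],0]
    - [1,[0,-0.002,0],0]
    - [1,[0,-0.003,0],0]
    - [1,[0,-0.003,0],0]
    - [1,[0,-0.003,0],0]

```text
time: 6.9
tcp_pos: [0.5743, -0.1142, 0.0226]
tool_rot: [0.992, -0.128, -0.0, 0.001]
contact_force: [-2.5, -8.2, 0.5]
gripper_width: 0.0006
gripper_force: 4.2
```

The row has stopped moving and the force has risen to 8.5 N, so it is against the stop. I retreat, lift and go over to the bolt side.

Request:
step_arm:
  moves:
    - [1,[0,0.006,0],0]
    - [1,[0,0.015,0],0]
    - [1,[0,0.03,0],0]
    - [1,[0,0.03,-0.02],0]
    - [1,[0,0.03,-0.05],0]
    - [1,[0,0.03,-0.08],0]
    - [1,[-0.03,0.02,-0.08],0]
    - [1,[-0.06,0.01,-0.08],0]
    - [1,[-0.09,-0.002,-0.08],0]
    - [1,[-0.12,-0.002,-0.08],0]
    - [1,[-0.145,-0.002,-0.08],0]
    - [1,[-0.145,-0.002,-0.08],0]
    - [1,[-0.145,-0.002,-0.08],0]

```text
time: 7.98
tcp_pos: [0.4349, -0.0723, 0.103]
tool_rot: [0.992, -0.127, 0.0, -0.0]
contact_force: [0.9, -0.4, -0.1]
gripper_width: 0.0002
gripper_force: 0.0
```

Run:
```python
from h import *
st()
snap('scene','sc4.png');snap('top','top4.png')
a=cv2.imread('pics/sc4.png')[190:340,240:440];b=cv2.imread('pics/top4.png')[190:310,230:390]
cv2.imwrite('pics/c5.png',np.hstack([cv2.resize(a,(400,300)),cv2.resize(b,(400,300))]))
```

```text
t 7.9833 rail mm [-145.2  -32.8] z 0.10300751663634568 F [ 0.85 -0.42 -0.12] w 0.00021706070972984357 
tool in rail
 [[ 1.     0.     0.001]
 [ 0.    -1.     0.001]
 [ 0.001 -0.001 -1.   ]]
```

View pics/c5.png

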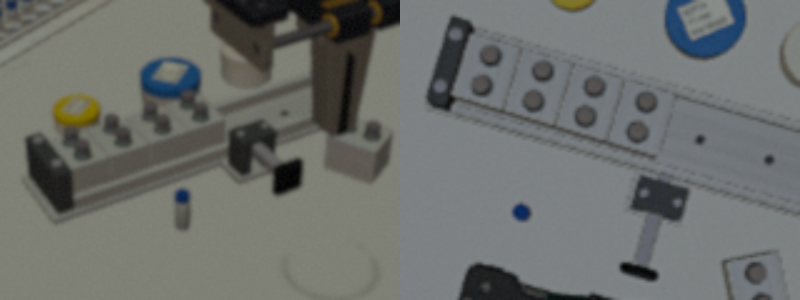

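The row stands closed up against the stop (stop at c5 (450,65), carriers at (485,70)–(640,118)), with the bolt still out. I descend in front of the bolt head and push.

Request:
step_arm:
  moves:
    - [1,[0,0,0.03],0]
    - [1,[0,0,0.06],0]
    - [1,[0,0,0.078],0]
    - [1,[0,0,0.081],0]
    - [1,[0.006,0,0.081],0]
    - [1,[0.012,0,0.081],0]
    - [1,[0.018,0,0.081],0]
    - [1,[0.021,0,0.081],0]
    - [1,[0.024,0,0.081],0]
    - [1,[0.027,0,0.081],0]
    - [1,[0.03,0,0.081],0]
    - [1,[0.033,0,0.081],0]
    - [1,[0.036,0,0.081],0]
    - [1,[0.039,0,0.081],0]
    - [1,[0.042,0,0.081],0]
    - [1,[0.045,0,0.081],0]
    - [1,[0.048,0,0.081],0]
    - [1,[0.05,0,0.081],0]
    - [1,[0.052,0,0.081],0]
    - [1,[0.052,0,0.081],0]

```text
time: 9.75
tcp_pos: [0.4861, -0.0863, 0.0215]
tool_rot: [0.992, -0.127, 0.0, 0.0]
contact_force: [0.1, 0.4, -0.4]
gripper_width: 0.0005
gripper_force: 0.1
```

Request:
step_arm:
  moves:
    - [1,[0.002,0,0],0]
    - [1,[0.004,0,0],0]
    - [1,[0.006,0,0],0]
    - [1,[0.007,0,0],0]
    - [1,[0.008,0,0],0]
    - [1,[0.008,0,0],0]

```text
time: 10.25
tcp_pos: [0.4935, -0.0883, 0.0215]
tool_rot: [0.992, -0.127, 0.0, 0.0]
contact_force: [-0.3, -0.1, -1.2]
gripper_width: 0.0005
gripper_force: 0.3
```

Run:
```python
from h import *
st()
snap('scene','sc5.png');snap('top','top5.png')
a=cv2.imread('pics/sc5.png')[190:340,240:440];b=cv2.imread('pics/top5.png')[190:310,230:390]
cv2.imwrite('pics/c6.png',np.hstack([cv2.resize(a,(400,300)),cv2.resize(b,(400,300))]))
```

```text
t 10.25 rail mm [-84.4 -33.5] z 0.02154302939983392 F [-0.27 -0.06 -1.18] w 0.00045809323869907854 
tool in rail
 [[ 1.    -0.001  0.   ]
 [-0.001 -1.    -0.   ]
 [ 0.     0.    -1.   ]]
```

View pics/c6.png

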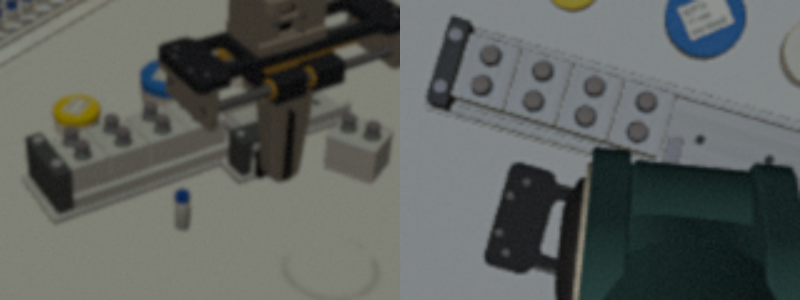

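The bolt tip now shows behind the row at c6 (673,150). It is not yet at its end, since the force is still low, so I push on.

Request:
step_arm:
  moves:
    - [1,[0.002,0,0],0]
    - [1,[0.004,0,0],0]
    - [1,[0.005,0,0],0]
    - [1,[0.005,0,0],0]

```text
time: 10.68
tcp_pos: [0.4969, -0.0891, 0.0214]
tool_rot: [0.992, -0.127, -0.001, -0.0]
contact_force: [-3.7, 1.2, 4.1]
gripper_width: 0.0004
gripper_force: 2.4
```

Request:
step_arm:
  moves:
    - [1,[0.002,0,0],0]
    - [1,[0.004,0,0],0]
    - [1,[0.004,0,0],0]
    - [1,[0.004,0,0],0]

```text
time: 11.02
tcp_pos: [0.497, -0.0892, 0.0208]
tool_rot: [0.992, -0.127, -0.005, -0.0]
contact_force: [-12.9, 4.1, 10.3]
gripper_width: 0.0005
gripper_force: 6.5
```

The bolt has stalled at its end stop with 13 N and no further travel. I back off, lift and verify.

Request:
step_arm:
  moves:
    - [1,[-0.004,0,0],0]
    - [1,[-0.012,0,0],0]
    - [1,[-0.03,0,0],0]
    - [1,[-0.05,0,0],0]
    - [1,[-0.06,0,-0.03],0]
    - [1,[-0.06,0,-0.06],0]
    - [1,[-0.06,0,-0.1],0]
    - [1,[-0.06,0,-0.1],0]
    - [1,[-0.06,0,-0.1],0]

```text
time: 11.77
tcp_pos: [0.4465, -0.0757, 0.124]
tool_rot: [0.992, -0.127, 0.004, 0.0]
contact_force: [-0.5, -0.3, -0.4]
gripper_width: 0.0003
gripper_force: 0.0
```

Run:
```python
from h import *
st()
snap('scene','sc6.png');snap('top','top6.png')
a=cv2.imread('pics/sc6.png')[190:340,240:440];b=cv2.imread('pics/top6.png')[190:310,230:390]
cv2.imwrite('pics/c7.png',np.hstack([cv2.resize(a,(400,300)),cv2.resize(b,(400,300))]))
```

```text
t 11.7667 rail mm [-133.1  -33.1] z 0.12404020066692262 F [-0.45 -0.3  -0.45] w 0.00027366821893546185 
tool in rail
 [[ 1.    -0.001  0.008]
 [-0.001 -1.     0.001]
 [ 0.008 -0.001 -1.   ]]
```

View pics/c7.png

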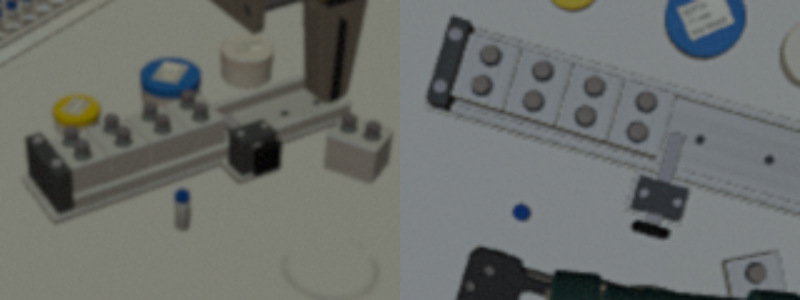

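The bolt lies fully across behind the row (tip at c7 (677,140), head at (650,229)). The row is closed up at the stop and the bystanders have not moved.

```bash
python3 -c "
from station import manip
print(manip.sign_off())"
```

```text
the job is handed in; nothing more can be done
None
```

The row is home against the end stop with no gaps and the bolt is fully in behind it, as far as the last pictures and the push forces show; I handed the job in at about 12 s, but sign-off returned no verdict.

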